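# Pack up the standards kit

## Task

Pack up after making up the standards: stand each of the two media bottles in the bay of the white kit tray that fits its size, and the two vials in the two vial compartments, one in each. Nest the small scoop upright in the large one, sitting flat on its floor, with its handle turned well away from the large one's handle so that they clear each other. Do not knock over any bottle or vial.

Things in the scene. Friction and masses are not known exactly. Their poses are not given: they have to be found in the camera images.
- large_bottle: The larger glass media bottle with a blue screw cap, white label: body 70 mm in diameter, 126 mm high with the cap; cap 43 mm in diameter, its side between heights 103 and 126 mm. Stands loose on the bench at the start. Origin: centre of its underside; z up along it; round, yaw has no meaning. About 0.2 to 0.33 kg. Can be lifted by the cap.
- small_bottle: The smaller glass media bottle with a blue screw cap: body 56 mm in diameter, 99 mm high with the cap; cap 43 mm in diameter, its side between heights 76 and 99 mm. Stands loose on the bench at the start. Origin: centre of its underside; z up along it; round, yaw has no meaning. About 0.1 to 0.15 kg. Can be lifted by the cap.
- black_vial: The loose 20 ml glass sample vial with a black cap. Diameter 27 mm, 60 mm high; the straight glass is 53 mm high, the screw cap above it 22 mm in diameter. Stands loose on the bench at the start. Origin: centre of its underside; z up along it; round, yaw has no meaning. About 12 g.
- white_vial: The loose 20 ml glass sample vial with a white cap. Diameter 27 mm, 60 mm high; the straight glass is 53 mm high, the screw cap above it 22 mm in diameter. Stands loose on the bench at the start. Origin: centre of its underside; z up along it; round, yaw has no meaning. About 12 g.
- small_scoop: Smaller steel measuring scoop: upright open cup, 44 mm outside diameter, 50 mm high, with a level handle along its +x: thin tang (14 wide, 4 thick), then a grey grip from x = 45 to 115 mm, 18 mm wide, 20 high, centre line 47 mm above the cup's underside. Origin: centre of the cup's underside; z up. 0.1 kg, balances about 10 mm off the cup's axis; can be lifted by the grip near x = 60 mm.
- large_scoop: Larger steel measuring scoop: upright open cup, 66 mm outside, 61 inside, 44 high, inner floor at 3 mm, level handle along +x (grey grip x = 45 to 115 mm, 18 wide, 20 high, centre line at 41 mm). Loose, 0.25 kg. Origin: centre of the cup's underside; z up. Once nested, the small one's tang passes 4 mm above this rim; the grips collide unless the handles are over about 25 degrees apart.
- kit_tray: White plastic kit tray fixed to the bench, 98 (x) by 218 (y) mm, walls 4 mm, floor 3 mm thick, open bays in a row along y: a large bay 90 x 86 (y) mm, centre y = +62; a small bay 90 x 70 (y) mm, centre y = -20 (their walls 36 mm high); two vial compartments 43 x 46 mm at y = -82, x = -23.5 and +23.5 (walls 22 mm high). All empty at the start. Origin: centre of the underside; z up.
Not all that is in view belongs to the job. What is shaped like the black_vial but green or yellow is not meant.

How it is judged:
At the end, for the whole second after the job is handed in: Bottles upright on the kit tray's floor, large in the large bay, small in the small bay; vials upright on its floor, one per compartment. Small cup inside the large one, centres within 13 mm, undersides within 5.5 mm, parallel within 0.05 rad, large scoop level. All at rest and released (x of large_bottle in the frame of kit_tray between -0.018 and 0.018 m and y of large_bottle in the frame of kit_tray between 0.049 and 0.075 m and z of large_bottle in the frame of kit_tray between 0 and 0.008 m and angle between each of large_bottle, small_bottle's own z axis and vertical below 0.08 rad and linear speed of each of large_bottle, small_bottle, small_scoop, large_scoop below 0.02 m/s and x of small_bottle in the frame of kit_tray between -0.024 and 0.024 m and y of small_bottle in the frame of kit_tray between -0.032 and -0.008 m and z of small_bottle in the frame of kit_tray between 0 and 0.008 m and (((x of black_vial in the frame of kit_tray between -0.038 and -0.01 m and y of black_vial in the frame of kit_tray between -0.096 and -0.07 m and z of black_vial in the frame of kit_tray between 0 and 0.008 m and angle between black_vial's own z axis and vertical below 0.1 rad and linear speed of black_vial below 0.02 m/s) and (x of white_vial in the frame of kit_tray between 0.01 and 0.038 m and y of white_vial in the frame of kit_tray between -0.096 and -0.07 m and z of white_vial in the frame of kit_tray between 0 and 0.008 m and angle between white_vial's own z axis and vertical below 0.1 rad and linear speed of white_vial below 0.02 m/s)) or ((x of black_vial in the frame of kit_tray between 0.01 and 0.038 m and y of black_vial in the frame of kit_tray between -0.096 and -0.07 m and z of black_vial in the frame of kit_tray between 0 and 0.008 m and angle between black_vial's own z axis and vertical below 0.1 rad and linear speed of black_vial below 0.02 m/s) and (x of white_vial in the frame of kit_tray between -0.038 and -0.01 m and y of white_vial in the frame of kit_tray between -0.096 and -0.07 m and z of white_vial in the frame of kit_tray between 0 and 0.008 m and angle between white_vial's own z axis and vertical below 0.1 rad and linear speed of white_vial below 0.02 m/s))) and horizontal distance between small_scoop and large_scoop below 0.013 m and z of small_scoop in the frame of large_scoop between 0 and 0.0055 m and angle between the z axis of small_scoop and the z axis of large_scoop, either way round below 0.05 rad and angle between large_scoop's own z axis and vertical below 0.05 rad); the robot touches nothing.
It fails at once if a bottle or vial is knocked over (angle between any of large_bottle, small_bottle, black_vial, white_vial's own z axis and vertical above 0.9 rad).
It also fails if it takes over 144 s, if anything falls off the work surface, if the arm or the gripper's body presses on something with over 40 N, if the wrist force passes 120 N, or if a joint passes its speed limit or range.

## Robot

A 7-joint arm with a two-finger parallel gripper is mounted at the origin on a cart in front of the work surface, level with it; the furniture and walls round the work are solid. World frame = base frame: x ahead of the robot, y to its left, z up, the work surface at z = 0. Lengths are in m, angles in rad, forces in N, time in s.
With the tool pointing down it reaches from about 0.425 to 0.95 m from the base axis. Payload 4.7 kg.
Tool frame: the origin (TCP) lies between the finger pads; the fingertips stand 25 mm ahead of it and the grasp point (between the pads) lies 6 mm ahead of it; x points along the fingers, z is the direction in which the jaws open and shut, and the axes are right-handed (so a half turn about x gives the same grasp; the last joint's range is limited). The gripper opens to 85 mm and grips with 20 to 120 N. Pads are 22 mm wide; open, the fingers measure 114 mm over their backs; the gripper's body (76 mm by 85 mm) begins 54 mm behind the grasp point. The pads swing forward as they close: fully open they stand 13 mm farther back than shut.
Start: joints at [-1.339, 0.469, -0.049, 1.532, 0.024, 1.141, -0.082], TCP at [0.174, 0.652, 0.256] pointing down, gripper open.
Joint ranges: [-2.59, 2.59], [-0.33, 1.99], [-1.39, 1.29], [0.1, 2.45], [-1.04, 4.18], [0.21, 1.99], [-2.66, 2.66]. Speed limits (rad/s): [2.57, 2.57, 3.14, 3.14, 3.14, 3.14, 3.14].

## Interface

Orientations are given as a 3x3 rotation matrix whose columns are the frame's x, y, z axes.
In Python, from rig import * gives the robot as it stands. Calls block until the motion is done:
- movep(position, orientation): joint-space move of the TCP to a pose.
- move_l(position, attitude=None, feed=0.15, until_force=None): straight line of the TCP; attitude=None keeps the orientation; feed is the mean speed in m/s. With until_force (N) it stops when the force on the tool has changed by that much, and returns True; else False.
- move_joints(angles): joint-space move.
- command_gripper(opening, newtons=None): finger opening in m; newtons is the grip in N (None keeps the last); returns when the fingers have stopped.
- sleep(seconds).
- inverse_kinematics(position, orientation): joint angles nearest the present ones, or None.
- sense(): the state.
- camera(name): name is "scene" or "top"; returns (picture, depth): 420x560x3 uint8, red, green, blue; 420x560 float32, m along the optical axis (not along the pixel's ray), 0 where there is no reading.
- camera_params(name): a dict with "K" (3x3 intrinsics, pixels), "position" and "rotation" of the camera in the world. Camera axes: x right, y down, z forward; pixel columns grow to the right and rows downward; lengths in m; the calibration is good to about 2 mm. A picture is of the moment at which its call begins. camera_params takes no time and is no camera call.
A pose or a line that the arm cannot do raises Unreachable and nothing moves.
- finish_job(): hands the job in, once; it reports no verdict.
The state is a dict: "time_s": time; "joint_pos": joint angles; "qd": joint speeds; "joint_efforts": joint torques, N m; "position": TCP position; "tcp_rot": TCP orientation; "wrist_force": force on the tool from outside, world axes, zero at the start; "ft_torque": the same for the moment, N m; "finger_gap": finger opening in m.
Only numpy, scipy, OpenCV 4.12 (cv2) and the standard library are available. Lean on these libraries where they do the work, as an engineer would, in place of code of your own. Each camera call takes 0.05 s, during which the arm holds its last target.

## Working session

There is one attempt and no reset: what is moved stays moved. The work goes in short steps, each a Python script; the robot and the scene stay as the last script left them, time stands still between calls to the robot, and variables do not carry over. Pictures are saved under pics/ and viewed, and the job is handed in when it is done.

```bash
ls; mkdir -p pics; python3 - <<'E'
from rig import *
import cv2,numpy as np
for n in("scene","top"):
    p,d=camera(n); cv2.imwrite(f"pics/{n}0.png",p[:,:,::-1]); np.savez(f"{n}0.npz",p=p,d=d)
    c=camera_params(n); print(n,c)
s=sense(); print(s)
E
```

```text
pics
scene {'K': array([[486.56060511,   0.        , 278.79483955],
       [  0.        , 486.56060511, 206.55872499],
       [  0.        ,   0.        ,   1.        ]]), 'position': array([ 0.0124979 , -0.61451341,  0.85934067]), 'rotation': array([[ 0.84991017, -0.36873808,  0.37641058],
       [-0.52666774, -0.61689673,  0.58485855],
       [ 0.01654684, -0.69532054, -0.71850925]])}
top {'K': array([[490.41869673,   0.        , 274.9482032 ],
       [  0.        , 490.41869673, 209.80183295],
       [  0.        ,   0.        ,   1.        ]]), 'position': array([0.3261947 , 0.06969722, 1.32677903]), 'rotation': array([[ 0.02687627, -0.99580537,  0.08746041],
       [-0.99949105, -0.02827329, -0.01477356],
       [ 0.01718438, -0.08701884, -0.99605844]])}
{'time_s': 0.1, 'joint_pos': array([-1.3389118 ,  0.46942395, -0.04860248,  1.53356275,  0.02410211,
        1.14100825, -0.08230629]), 'qd': array([ 0.00027021, -0.00108329,  0.0008363 , -0.00152095, -0.00049327,
        0.00060797, -0.00230313]), 'joint_efforts': array([ 1.01670761e-03, -5.11513638e+01, -4.67990362e-02, -2.38390553e+01,
        1.07969617e-02,  4.37045266e-03,  2.42892486e-05]), 'position': array([0.17389934, 0.65172098, 0.25532873]), 'tcp_rot': array([[-4.08735601e-04, -9.66195761e-01,  2.57809202e-01],
       [-1.77004992e-03,  2.57809519e-01,  9.66194142e-01],
       [-9.99998350e-01, -6.14172139e-05, -1.81559066e-03]]), 'wrist_force': array([ 0.14585426, -0.07599988,  0.15785807]), 'ft_torque': array([ 0.01238977, -0.01600432, -0.03988091]), 'finger_gap': 0.0853078787211949}
```

View pics/scene0.png

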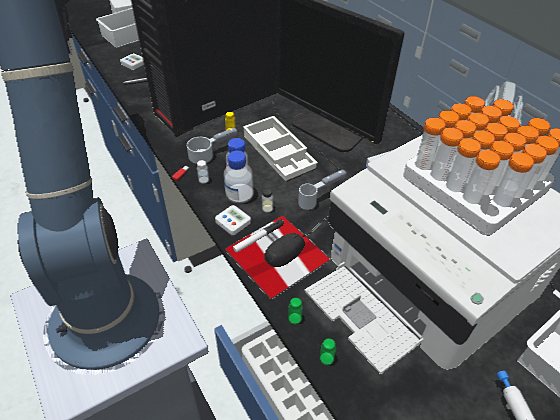

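View pics/top0.png

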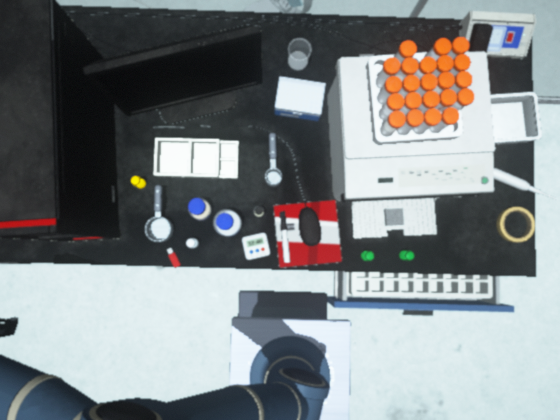

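The scene view shows the large scoop (200,148), the bottles (237,150 and 237,180), the white vial (202,172), the black vial (267,200), the small scoop (308,195) and the tray (280,148). In the top view the tray is at (196,157), the large scoop at (158,228), the small scoop at (273,177), bottle caps at (199,208) and (226,222), the white vial at (192,243) and the black vial at (258,211). Next I'll turn these into positions.

```bash
cat > h.py <<'E'
import numpy as np,cv2
from rig import *
def load(n,f=None):
    z=np.load(f or f"{n}0.npz"); return z["p"],z["d"]
def cloud(n,d):
    c=camera_params(n);K=c["K"];v,u=np.mgrid[:d.shape[0],:d.shape[1]]
    P=np.stack([(u-K[0,2])/K[0,0]*d,(v-K[1,2])/K[1,1]*d,d],-1)
    W=P@c["rotation"].T+c["position"]; W[d==0]=np.nan; return W
def crop(n,p,x0,y0,x1,y1,s,name):
    cv2.imwrite(name,cv2.resize(p[y0:y1,x0:x1,::-1],None,fx=s,fy=s,interpolation=cv2.INTER_CUBIC))
def ray(n,u,v,z):
    c=camera_params(n);K=c["K"];r=c["rotation"]@np.array([(u-K[0,2])/K[0,0],(v-K[1,2])/K[1,1],1]);o=c["position"]
    return o+r*(z-o[2])/r[2]
E
python3 - <<'E'
from h import *
p,d=load("top"); crop("top",p,120,120,320,270,4,"pics/topc.png")
W=cloud("top",d)
for u,v in [(199,208),(226,222),(192,243),(258,211),(158,228),(157,195),(273,177),(271,150),(175,155),(205,157),(230,150),(230,168),(220,190),(150,260),(200,140),(176,139)]:
    print((u,v),np.round(W[v,u],3))
p,d=load("scene"); crop("scene",p,160,90,360,240,4,"pics/scenec.png")
W=cloud("scene",d)
for u,v in [(237,146),(237,158),(202,164),(267,194),(200,148),(224,134),(308,190),(330,177)]:
    print((u,v),np.round(W[v,u],3))
E
```

```text
(199, 208) [0.433 0.242 0.099]
(226, 222) [0.398 0.171 0.124]
(192, 243) [0.346 0.262 0.059]
(258, 211) [0.433 0.095 0.062]
(158, 228) [ 0.385  0.364 -0.001]
(157, 195) [0.468 0.359 0.053]
(273, 177) [0.532 0.058 0.004]
(271, 150) [0.596 0.065 0.052]
(175, 155) [0.584 0.326 0.008]
(205, 157) [0.581 0.244 0.006]
(230, 150) [0.603 0.178 0.001]
(230, 168) [0.553 0.176 0.002]
(220, 190) [0.492 0.201 0.001]
(150, 260) [0.298 0.381 0.   ]
(200, 140) [0.62  0.255 0.039]
(176, 139) [0.621 0.319 0.04 ]
(237, 146) [0.432 0.235 0.098]
(237, 158) [0.397 0.168 0.124]
(202, 164) [0.345 0.26  0.059]
(267, 194) [0.429 0.085 0.06 ]
(200, 148) [0.393 0.386 0.002]
(224, 134) [0.454 0.353 0.049]
(308, 190) [0.54  0.074 0.027]
(330, 177) [0.593 0.06  0.057]
```

View pics/topc.png

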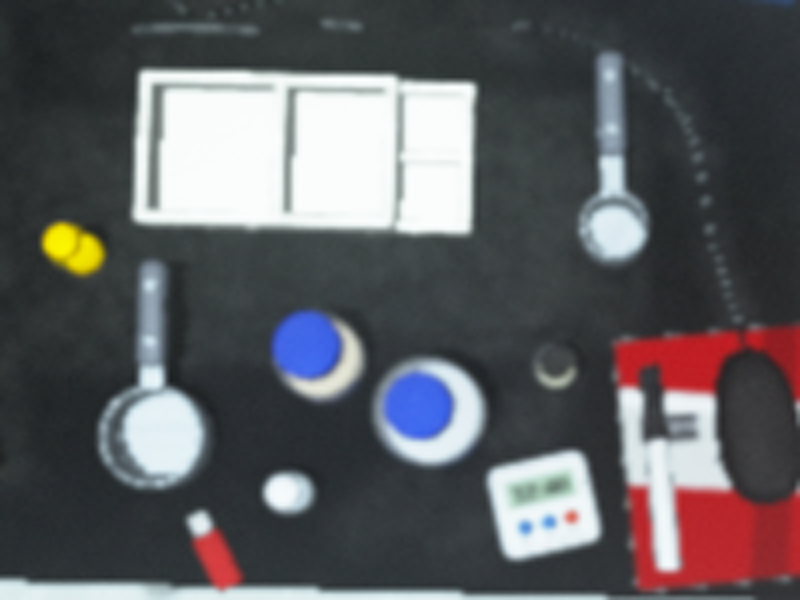

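View pics/scenec.png

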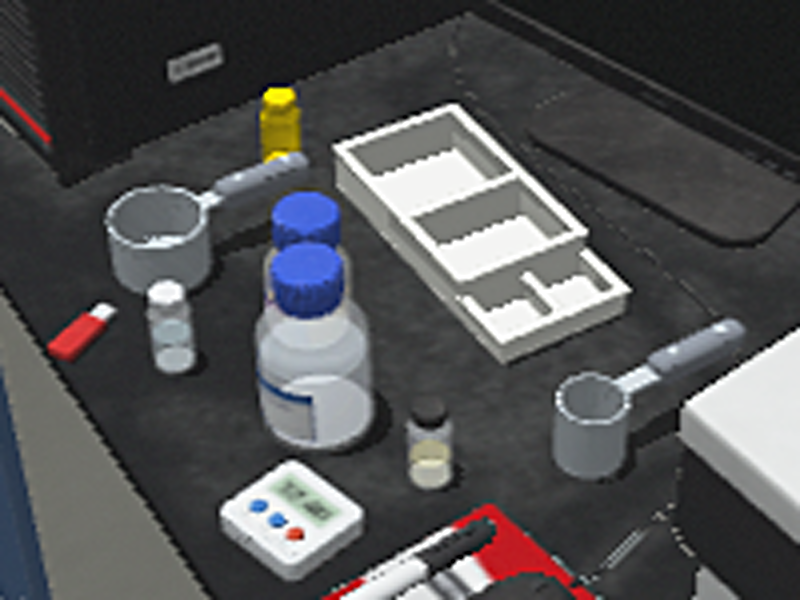

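```bash
cat > fit.py <<'E'
from h import *
from scipy.optimize import least_squares
pt,dt=load("top"); ps,ds=load("scene")
C={"top":cloud("top",dt),"scene":cloud("scene",ds)}
def sel(n,x,y,r,z0,z1):
    W=C[n].reshape(-1,3);m=(np.hypot(W[:,0]-x,W[:,1]-y)<r)&(W[:,2]>z0)&(W[:,2]<z1);return W[m]
def top(name,x,y,r,z0,z1,R):
    # circle of known R enclosing the top face: fit by min enclosing circle + mean
    for n in C:
        P=sel(n,x,y,r,z0,z1)
        if len(P)<4: print(name,n,len(P));continue
        (cx,cy),rr=cv2.minEnclosingCircle(P[:,:2].astype(np.float32)*1000)
        print(name,n,len(P),"mean",np.round(P.mean(0),4),"MEC",round(cx/1000,4),round(cy/1000,4),"r",round(rr,1),"z",np.round(np.percentile(P[:,2],[5,50,95]),4))
E
python3 - <<'E'
from fit import *
top("large",.398,.170,.03,.119,.132,21.5)
top("small",.433,.240,.03,.092,.105,21.5)
top("white",.346,.261,.022,.052,.07,11)
top("black",.431,.09,.022,.052,.07,11)
for n in C:
    for nm,x,y in [("L",.398,.17),("S",.433,.240)]:
        W=sel(n,x,y,.04,.01,.13); r=np.hypot(W[:,0]-x,W[:,1]-y)
        for z in np.arange(.06,.125,.005):
            m=abs(W[:,2]-z)<.0025
            if m.sum(): print(n,nm,round(z,3),m.sum(),np.round(r[m].max()*1000,1),np.round(np.median(r[m])*1000,1))
# obstacles
W=np.concatenate([C[n].reshape(-1,3) for n in C]); W=W[~np.isnan(W[:,0])]
print("height map rows x .2..0.9, cols y .6..-.2")
for x in np.arange(.2,.95,.05):
    print(round(x,2),[int(100*W[(abs(W[:,0]-x)<.025)&(abs(W[:,1]-y)<.025),2].max(initial=-.01)) for y in np.arange(.7,-.21,-.05)])
E
```

```text
large top 235 mean [0.4014 0.1765 0.1248] MEC 0.4017 0.1771 r 21.5 z [0.121  0.1248 0.1286]
large scene 192 mean [0.3968 0.1722 0.1242] MEC 0.3991 0.1738 r 22.5 z [0.1204 0.1245 0.1271]
small top 211 mean [0.4384 0.2492 0.0982] MEC 0.4389 0.2502 r 21.1 z [0.0947 0.0981 0.1021]
small scene 163 mean [0.4349 0.2461 0.0975] MEC 0.4349 0.248 r 21.8 z [0.0938 0.0977 0.1001]
white top 60 mean [0.3475 0.2673 0.0595] MEC 0.3478 0.2676 r 11.1 z [0.0547 0.0601 0.0628]
white scene 59 mean [0.3438 0.2634 0.0585] MEC 0.3454 0.2654 r 12.4 z [0.0539 0.0592 0.0613]
black top 58 mean [0.4358 0.095  0.0592] MEC 0.4358 0.0948 r 11.0 z [0.055  0.0595 0.063 ]
black scene 63 mean [0.4321 0.0916 0.0585] MEC 0.4326 0.0928 r 11.3 z [0.0526 0.059  0.0623]
top L 0.06 4 30.9 27.3
top L 0.065 4 32.2 28.9
top L 0.07 26 39.1 30.6
top L 0.075 62 39.8 30.0
top L 0.08 102 39.5 29.5
top L 0.085 79 38.3 25.9
top L 0.09 51 32.8 20.9
top L 0.095 9 28.3 18.8
top L 0.105 1 12.7 12.7
top L 0.11 2 16.9 15.7
top L 0.115 4 24.2 17.0
top L 0.12 36 28.7 15.0
top S 0.06 43 36.2 22.5
top S 0.065 23 27.2 15.8
top S 0.07 10 36.5 12.0
[... 1174 characters left out ...]
 41, 0, 5, 6, 10, 9, 9, 6, 2, 3, 4, 22, 22, 22]
0.5 [-1, -1, 41, 41, 41, 40, 6, 5, 4, 3, 3, 2, 5, 5, 0, 0, 23, 23, 23]
0.55 [-1, -1, 41, 41, 41, 34, 3, 4, 4, 4, 4, 2, 5, 5, 1, 0, 25, 27, 28]
0.6 [-1, -1, 41, 41, 41, 30, 3, 4, 4, 4, 4, 2, 0, 6, 0, 0, 24, 37, 37]
0.65 [-1, -1, 41, 41, 41, 36, 7, 3, 3, 3, 3, 0, 1, 6, 0, 0, 24, 37, 37]
0.7 [-1, -1, 41, 41, 41, 37, 37, 37, 37, 37, 1, 1, 0, 7, 7, 7, 25, 37, 37]
0.75 [-1, -1, 41, 41, 41, 0, 1, 36, 37, 37, 37, 37, 37, 7, 7, 7, 25, 37, 37]
0.8 [-1, -1, 41, 41, 41, -1, -1, -1, -1, 33, 35, 36, 37, 7, 7, 7, 24, 25, -1]
0.85 [-1, -1, -1, 0, 1, 1, -1, -1, -1, -1, 0, 0, 0, 8, 8, 8, 0, -1, -1]
0.9 [-1, -1, 1, 1, 1, 0, 0, 0, 0, -1, 0, 0, 0, 7, 8, 0, 0, 1, 1]
```

```bash
cat > fit2.py <<'E'
from fit import *
def rect(n,x0,x1,y0,y1,z0,z1):
    W=C[n].reshape(-1,3);m=(W[:,0]>x0)&(W[:,0]<x1)&(W[:,1]>y0)&(W[:,1]<y1)&(W[:,2]>z0)&(W[:,2]<z1);return W[m]
if __name__=="__main__":
  for n in C:
    P=rect(n,.5,.66,.1,.43,.012,.045); (c,s,a)=cv2.minAreaRect((P[:,:2]*1000).astype(np.float32)); print("tray all",n,len(P),np.round(c,1),np.round(s,1),round(a,2))
    P=rect(n,.5,.66,.1,.43,.028,.045); (c,s,a)=cv2.minAreaRect((P[:,:2]*1000).astype(np.float32)); print("tray hi",n,len(P),np.round(c,1),np.round(s,1),round(a,2),np.median(P[:,2]))
    P=rect(n,.56,.60,.22,.36,-.01,.012);print("floor",np.median(P[:,2]))
  for nm,x,y,H,R,zg in [("large",.385,.36,.044,.033,.041),("small",.535,.06,.050,.022,.047)]:
    for n in C:
      P=sel(n,x,y,.045,H-.008,H+.006)
      P=P[P[:,0]<x+.03] 
      f=lambda q:np.hypot(P[:,0]-q[0],P[:,1]-q[1])-R+.001
      q=least_squares(f,[x,y],loss="soft_l1",f_scale=.003).x
      S=sel(n,x,y,.05,.006,H+.005); S=S[np.hypot(S[:,0]-q[0],S[:,1]-q[1])>R-.006]
      G=rect(n,x+.035,x+.16,y-.05,y+.05,zg-.015,zg+.02)
      m=np.median(G,0); G=G[abs(G[:,1]-m[1])<.03]
      top_=G[G[:,2]>zg-.002]
      vx,vy,cx,cy=cv2.fitLine((top_[:,:2]).astype(np.float32),cv2.DIST_L2,0,.001,.001).ravel()
      t=(top_[:,:2]-[cx,cy])@[vx,vy]
      print(nm,n,"cup",len(P),np.round(q,4),"rimz",np.round(np.percentile(P[:,2],[50,90]),4),"grip ang",round(np.degrees(np.arctan2(vy,vx)),1),"c",np.round([cx,cy],4),"ends",np.round([np.array([cx,cy])+t.min()*np.array([vx,vy]),np.array([cx,cy])+t.max()*np.array([vx,vy])],4).tolist(),"z",np.round(np.percentile(top_[:,2],[20,50,90]),4),"ang from cup",round(np.degrees(np.arctan2(cy-q[1],cx-q[0])),1))
  W=np.concatenate([C[n].reshape(-1,3) for n in C])
  for y in (.2,.25,.3,.35,.4,.45):
    m=(abs(W[:,1]-y)<.015)&(W[:,2]>.1)&(W[:,0]>.5); print("monitor/tower min x at y",y,W[m,0].min(initial=9),W[m,2].min(initial=9))
E
python3 fit2.py
```

```text
tray all top 1014 [574.1 284.4] [121.3 262.1] 5.86
tray hi top 599 [564.5 298.4] [125.1 224.6] 0.69 0.03565143858217912
floor 0.003290465300301526
tray all scene 1443 [570.6 283.2] [117.8 266.1] 5.47
tray hi scene 594 [563.9 307. ] [120.4 212.4] 2.14 0.03443796867011223
floor 0.0029816315845320185
large top cup 94 [0.382  0.3566] rimz [0.0435 0.0472] grip ang -0.5 c [0.4621 0.3584] ends [[0.4214, 0.3587], [0.5384, 0.3577]] z [0.0452 0.049  0.0535] ang from cup 1.3
large scene cup 152 [0.3791 0.355 ] rimz [0.0407 0.0447] grip ang 0.6 c [0.4554 0.3541] ends [[0.4202, 0.3538], [0.4927, 0.3545]] z [0.0428 0.0483 0.0516] ang from cup -0.7
small top cup 81 [0.5319 0.0595] rimz [0.0496 0.0528] grip ang 2.6 c [0.6059 0.0632] ends [[0.5701, 0.0616], [0.6414, 0.0648]] z [0.0527 0.0557 0.0599] ang from cup 2.9
small scene cup 136 [0.5277 0.057 ] rimz [0.0479 0.0506] grip ang 1.0 c [0.6034 0.0588] ends [[0.5704, 0.0582], [0.6379, 0.0594]] z [0.0502 0.0547 0.0581] ang from cup 1.4
monitor/tower min x at y 0.2 0.7318793290444523 0.10003083615062669
monitor/tower min x at y 0.25 0.7192268362255424 0.10025613823890189
monitor/tower min x at y 0.3 0.7039882695406147 0.1002871560246501
monitor/tower min x at y 0.35 0.6891631328309251 0.1000329879054136
monitor/tower min x at y 0.4 0.6788093627320751 0.10023428230111175
monitor/tower min x at y 0.45 0.6669700449295295 0.10171614199668533
```

```bash
cat > tray.py <<'E'
from fit2 import *
I={"top":pt,"scene":ps}
def model(q,P):
    # template: wall-top mask in tray frame; maximise points on wall tops
    c,s=np.cos(q[2]),np.sin(q[2]); d=P[:,:2]-q[:2]; return d@np.array([[c,-s],[s,c]])
def seg(p):
    # distance to wall-top bars (x,y) in tray frame, high walls only
    x,y=p[:,0],p[:,1]
    def box(x0,x1,y0,y1):
        return np.hypot(np.maximum(np.maximum(x0-x,x-x1),0),np.maximum(np.maximum(y0-y,y-y1),0))
    B=[box(-.049,-.045,-.059,.109),box(.045,.049,-.059,.109),box(-.049,.049,.105,.109),box(-.049,.049,.015,.019),box(-.049,.049,-.059,-.055)]
    return np.min(B,0)
for n in C:
    W=C[n].reshape(-1,3);col=I[n].reshape(-1,3).astype(int)
    m=(W[:,2]>.030)&(W[:,2]<.043)&(W[:,0]>.51)&(W[:,0]<.66)&(W[:,1]>.13)&(W[:,1]<.40)&(col.min(1)>110)&(np.ptp(col,axis=1)<40)
    P=W[m]; best=None
    for x in np.arange(.57,.6,.01):
      for y in np.arange(.24,.29,.01):
        r=least_squares(lambda q:seg(model(q,P)),[x,y,0.],loss="soft_l1",f_scale=.002)
        if best is None or r.cost<best.cost: best=r
    L=model(best.x,P)
    print(n,len(P),np.round(best.x,4),np.degrees(best.x[2]),"resid mm",1e3*np.mean(seg(L)),"ext",np.round([L.min(0),L.max(0)],3).tolist(),"z",np.median(P[:,2]))
E
python3 tray.py 2>/dev/null | tail -2; sed -n 1,1p tray.py
```

```text
top 571 [0.5755 0.2667 0.002 ] 0.11495655834899526 resid mm 0.3404079076980062 ext [[-0.051, -0.06], [0.051, 0.111]] z 0.03575827256594266
scene 456 [0.5719 0.2644 0.009 ] 0.513165198022484 resid mm 0.5473267541154465 ext [[-0.052, -0.063], [0.053, 0.113]] z 0.035114152849563096
from fit2 import *
```

```bash
cat > act.py <<'E'
from h import *
def R(phi):
    a,b=np.cos(phi),np.sin(phi); return np.array([[0,-b,a],[0,a,b],[-1,0,0.]])
def ikbest(p,phi):
    q0=np.array(sense()["joint_pos"]);best=None
    for f in (phi,phi+np.pi,phi-np.pi):
        q=inverse_kinematics(list(p),R(f))
        if q is not None:
            c=np.abs(np.array(q)-q0).max()
            if best is None or c<best[0]-1e-3: best=(c,f,np.array(q))
    return best
def st(m=""):
    s=sense();print(m,"t",round(s["time_s"],1),"pos",np.round(s["position"],4),"gap",round(s["finger_gap"],4),"F",np.round(s["wrist_force"],1),flush=True)
T0=np.array([.5737,.2655]);YAW=.005
def tray(x,y): c,s=np.cos(YAW),np.sin(YAW);return T0+np.array([c*x-s*y,s*x+c*y])
OBJ=dict(large=(.4004,.1755),small=(.4369,.249),white=(.3466,.2665),black=(.434,.094))
E
python3 - <<'E'
from act import *
from math import radians as r
for nm,p,phi in [("retract",(.12,.445,.3),75),("white",(*OBJ["white"],.048),-50),("white",(*OBJ["white"],.2),-50),("w-place",(*tray(.0235,-.082),.06),90),("b",(*OBJ["black"],.048),0),("large",(*OBJ["large"],.125),-20),("large",(*OBJ["large"],.3),-20),("small",(*OBJ["small"],.1),-20),("Lp",(*tray(0,.062),.128),0),("Lp",(*tray(0,.062),.3),0),("Sp",(*tray(0,-.02),.3),0),("scoop",(.589,.06,.053),92),("scp",(.381,.296,.053),2)]:
    b=ikbest(p,r(phi)); print(nm,np.round(p,3),None if b is None else (round(np.degrees(b[1])),np.round(b[2],2)))
E
```

```text
retract [0.12  0.445 0.3  ] (75, array([-1.33,  0.08, -0.07,  1.96,  0.01,  1.11, -0.1 ]))
white [0.347 0.266 0.048] (-50, array([-1.05,  0.43,  0.36,  2.27, -0.33,  0.48, -1.3 ]))
white [0.347 0.266 0.2  ] (-50, array([-1.19,  0.15,  0.49,  2.16, -0.09,  0.86, -1.52]))
w-place [0.598 0.184 0.06 ] (90, array([-0.45,  0.61,  0.12,  1.82, -0.11,  0.72,  1.3 ]))
b [0.434 0.094 0.048] (0, array([-0.59,  0.44,  0.34,  2.26, -0.31,  0.49,  0.  ]))
large [0.4   0.176 0.125] (-20, array([-0.88,  0.28,  0.44,  2.23, -0.19,  0.67, -0.66]))
large [0.4   0.176 0.3  ] (-20, array([-0.97,  0.01,  0.47,  2.03, -0.01,  1.1 , -0.84]))
small [0.437 0.249 0.1  ] (-20, array([-0.93,  0.42,  0.4 ,  2.1 , -0.26,  0.67, -0.7 ]))
Lp [0.573 0.327 0.128] (0, array([-0.82,  0.59,  0.34,  1.71, -0.24,  0.89, -0.38]))
Lp [0.573 0.327 0.3  ] (0, array([-0.85,  0.42,  0.38,  1.54, -0.16,  1.21, -0.44]))
Sp [0.574 0.246 0.3  ] (0, array([-0.8 ,  0.37,  0.44,  1.63, -0.17,  1.18, -0.32]))
scoop [0.589 0.06  0.053] (272, array([-0.58,  0.64,  0.56,  1.92, -0.51,  0.72, -1.25]))
scp [0.381 0.296 0.053] (2, array([-0.96,  0.46,  0.26,  2.17, -0.23,  0.54, -0.49]))
```

```bash
cat >> act.py <<'E'
def go(p,phi):
    b=ikbest(p,phi)
    movep(list(p),R(b[1])); return b[1]
def pick(xy,zt,phi,opening,N,zup=.25,zfast=None):
    f=go((*xy,zup),phi); command_gripper(opening,N); 
    c=move_l([*xy,zt],feed=.12,until_force=8); st("down contact=%s"%c)
    if c: return False
    command_gripper(0.0,N); st("gripped"); move_l([*xy,zup],feed=.2); st("lifted"); return f
def place(xy,zt,phi,openby,zup=.25,F=3,zslow=.03):
    f=go((*xy,zup),phi); st("above"); g=sense()["finger_gap"]
    move_l([*xy,zt+zslow],feed=.2); c=move_l([*xy,zt-.006],feed=.04,until_force=F); st("placed contact=%s"%c)
    command_gripper(g+openby); st("open"); move_l([*xy,zup],feed=.2); st("up")
E
python3 - <<'E'
from act import *
from math import radians as r
move_l([.12,.445,.3],feed=.25); st("retr")
f=pick(OBJ["white"],.048,r(-50),.05,25); print(f)
p,d=camera("scene");crop("scene",p,160,90,360,240,4,"pics/s1.png")
p,d=camera("top");crop("top",p,120,120,320,270,4,"pics/t1.png")
E
```

```text
retr t 1.1 pos [0.1202 0.4459 0.3   ] gap 0.0858 F [-0.1 -0.1  0.8]
down contact=False t 4.7 pos [0.3469 0.2668 0.0484] gap 0.0504 F [-0.1  0.1 -0.5]
gripped t 5.1 pos [0.3468 0.2667 0.0484] gap 0.026 F [-0.6 -0.6  4.9]
lifted t 6.2 pos [0.346  0.266  0.2489] gap 0.0255 F [-0.6 -0.3  0.4]
-0.8726646259971648
```

View pics/s1.png

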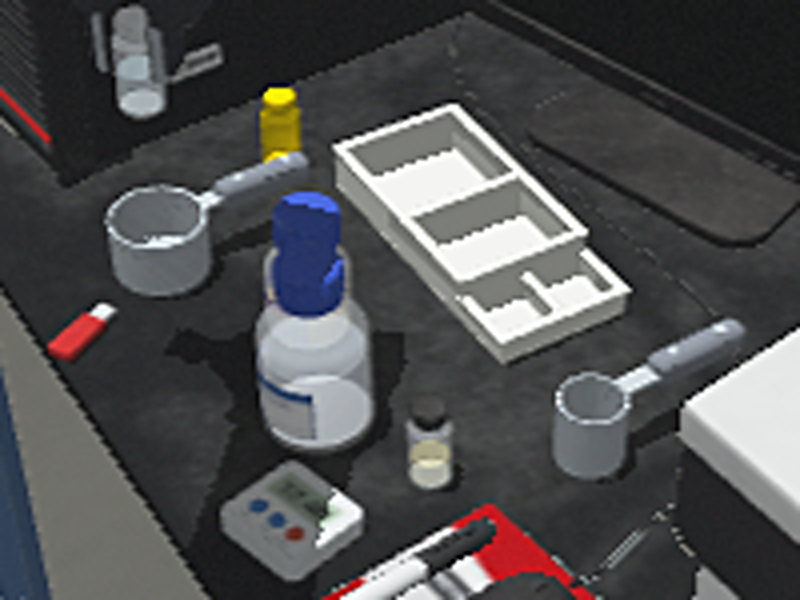

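The white vial is held upright between the pads (crop 140,60). I'll place it, then do the black one.

```bash
python3 - <<'E'
from act import *
from math import radians as r
place(tray(.0235,-.082),.0515,r(90),.020)
f=pick(OBJ["black"],.048,r(0),.05,25)
if f is not False: place(tray(-.0235,-.082),.0515,r(90),.020)
p,d=camera("scene");crop("scene",p,160,90,360,240,4,"pics/s2.png")
p,d=camera("top");crop("top",p,120,120,320,270,4,"pics/t2.png")
E
```

```text
above t 7.4 pos [0.5963 0.185  0.2495] gap 0.026 F [ 0.7  0.6 -1.4]
placed contact=True t 9.0 pos [0.5974 0.1836 0.0542] gap 0.0259 F [-1.5 -0.8  7.4]
open t 9.3 pos [0.5973 0.1784 0.0527] gap 0.046 F [ 2.  -8.7 -0.8]
up t 10.5 pos [0.5968 0.1836 0.2484] gap 0.0458 F [-1.3 -0.  -0.8]
down contact=False t 13.8 pos [0.4344 0.0941 0.0485] gap 0.0502 F [-0.   0.6  0. ]
gripped t 14.2 pos [0.4343 0.0941 0.0484] gap 0.026 F [-1.4  0.8  4.2]
lifted t 15.3 pos [0.4332 0.0938 0.2489] gap 0.0255 F [-0.1  0.5 -0.3]
above t 16.6 pos [0.5503 0.183  0.2494] gap 0.0258 F [ 0.7 -0.7 -0.5]
placed contact=True t 18.3 pos [0.5505 0.1834 0.0541] gap 0.0258 F [-2.1 -0.7  8.2]
open t 18.6 pos [0.5504 0.1783 0.0527] gap 0.0456 F [ 1.4 -7.   0.8]
up t 19.8 pos [0.5498 0.1832 0.2483] gap 0.0457 F [-0.4 -1.  -0.3]
```

View pics/s2.png

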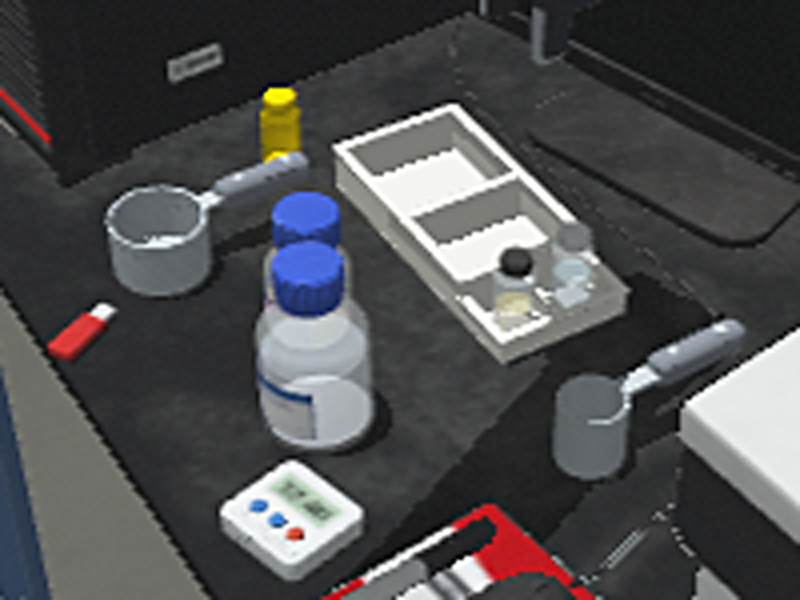

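View pics/t2.png

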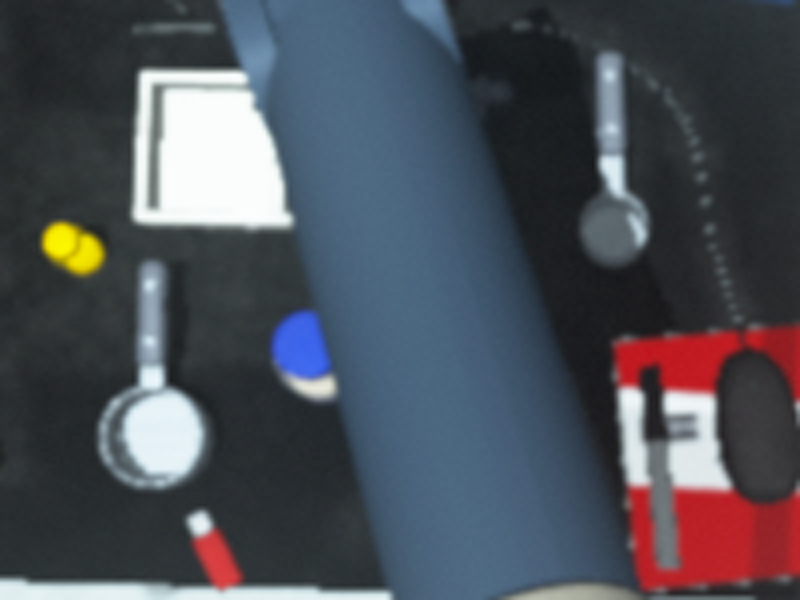

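Both vials stand in their compartments (crop 515,285 and 572,265). The sideways force on opening came from the fingers touching the taller bay wall. Bottles next.

```bash
python3 - <<'E'
from act import *
from math import radians as r
f=pick(OBJ["large"],.122,r(-26),.066,60,zup=.30)
if f is not False:
    p,d=camera("scene");cv2.imwrite("pics/s3.png",p[:,:,::-1])
E
```

```text
down contact=False t 22.8 pos [0.4008 0.1757 0.1225] gap 0.0662 F [-0.5  0.2 -0.2]
gripped t 23.1 pos [0.4008 0.1764 0.123 ] gap 0.0435 F [-2.   1.1  6.8]
lifted t 24.1 pos [0.3996 0.175  0.2986] gap 0.0434 F [-0.5 -0.5 -3.4]
```

View pics/s3.png

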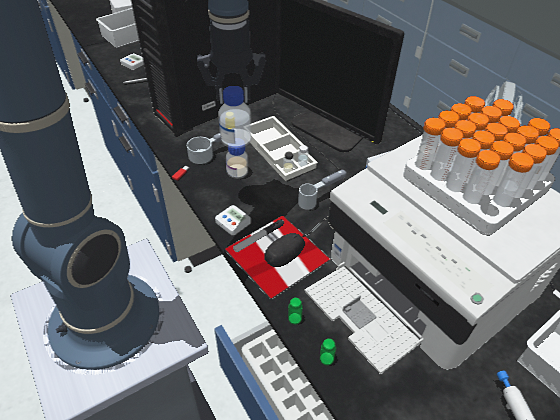

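The large bottle hangs upright by its cap at (235,110), and the small bottle still stands at (237,160).

```bash
python3 - <<'E'
from act import *
from math import radians as r
place(tray(0,.062),.126,r(0),.022,zup=.30,F=4)
f=pick(OBJ["small"],.096,r(-26),.066,50,zup=.28)
if f is not False: place(tray(0,-.02),.100,r(0),.022,zup=.28,F=4)
go((.45,.0,.3),r(0))
p,d=camera("scene");crop("scene",p,160,90,360,240,4,"pics/s4.png");np.savez("scene4.npz",p=p,d=d)
p,d=camera("top");crop("top",p,120,120,320,270,4,"pics/t4.png");np.savez("top4.npz",p=p,d=d)
st()
E
```

```text
above t 25.1 pos [0.5727 0.3264 0.2993] gap 0.0431 F [-0.1  0.5 -2.6]
placed contact=True t 26.7 pos [0.5731 0.3274 0.1262] gap 0.0435 F [-0.5 -0.2  5. ]
open t 27.0 pos [0.572  0.3265 0.1246] gap 0.0648 F [ 0.4 -0.4 -0.5]
up t 28.0 pos [0.5728 0.3271 0.2985] gap 0.0649 F [-0.   0.2 -1.1]
down contact=False t 30.6 pos [0.4373 0.2493 0.0966] gap 0.066 F [ 0.8  0.  -0.9]
gripped t 31.0 pos [0.4372 0.2494 0.0967] gap 0.0412 F [-1.6  0.1  4.9]
lifted t 32.0 pos [0.4362 0.2484 0.2786] gap 0.0411 F [ 0.4 -0.1 -0.7]
above t 32.6 pos [0.5734 0.2451 0.2778] gap 0.041 F [-0.7  0.4 -1.3]
placed contact=True t 34.2 pos [0.5732 0.2454 0.0997] gap 0.0412 F [-0.6  0.5  4.7]
open t 34.6 pos [0.5725 0.2449 0.0987] gap 0.063 F [ 0.1 -0.6  0.9]
up t 35.6 pos [0.5731 0.2451 0.2786] gap 0.0633 F [-0.5 -0.1 -0.2]
 t 38.0 pos [4.501e-01 2.000e-04 2.999e-01] gap 0.0631 F [-0.4  0.  -0.1]
```

View pics/s4.png

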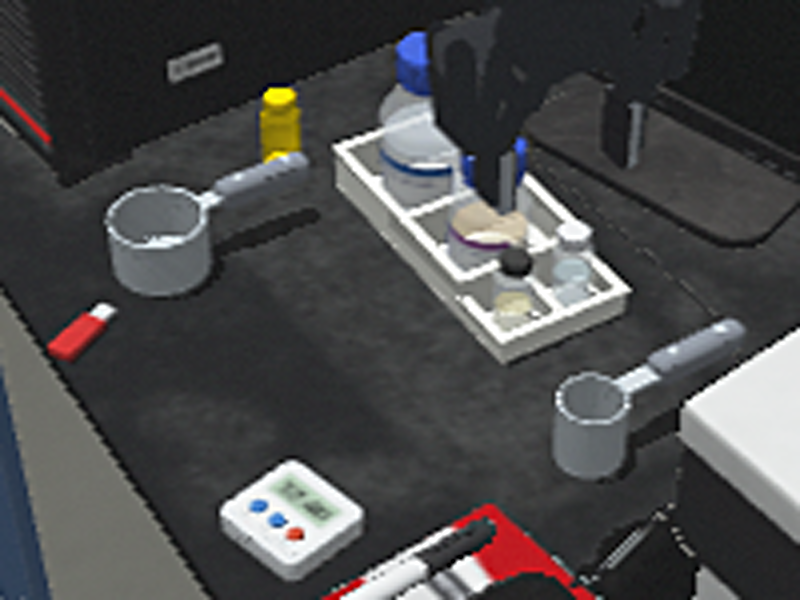

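View pics/t4.png

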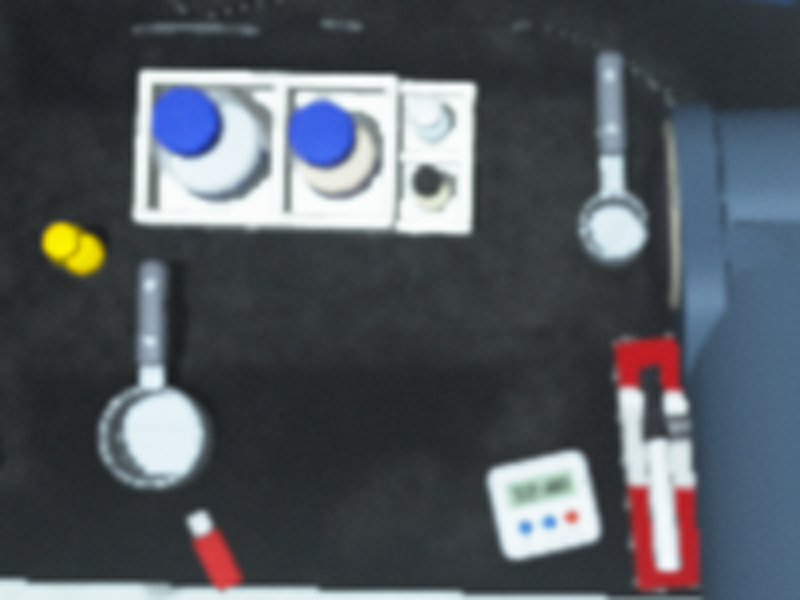

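All four pieces stand in the right bays: large bottle (215,150), small (335,150), white vial (432,118) and black vial (432,185) in the top crop. Now the small scoop.

```bash
python3 - <<'E'
from act import *
from math import radians as r
xy=(.5878,.0604)
q=inverse_kinematics([*xy,.20],R(r(92)));print(np.round(q,2)); q=inverse_kinematics([*xy,.053],R(r(92)));print(np.round(q,2))
movep([*xy,.20],R(r(92))); command_gripper(.045,80)
c=move_l([*xy,.053],feed=.12,until_force=8); st("down %s"%c)
if not c:
    command_gripper(0,80); st("grip"); move_l([*xy,.30],feed=.15); st("lift")
    movep([.381,.298,.30],R(0)); st("over")
    p,d=camera("scene");cv2.imwrite("pics/s5.png",p[:,:,::-1]);np.savez("scene5.npz",p=p,d=d)
    crop("scene",p,100,40,300,190,4,"pics/s5c.png")
    p,d=camera("top");crop("top",p,80,120,280,270,4,"pics/t5.png");np.savez("top5.npz",p=p,d=d)
E
```

```text
[-0.37  0.39  0.25  1.81 -0.12  0.95  1.54]
[-0.31  0.58  0.18  1.91 -0.16  0.66  1.58]
down False t 41.2 pos [0.5884 0.0605 0.0538] gap 0.045 F [ 0.1  1.1 -0.7]
grip t 41.5 pos [0.5882 0.0605 0.0537] gap 0.0167 F [0.1 0.9 3.3]
lift t 43.3 pos [0.5874 0.0604 0.299 ] gap 0.0168 F [ 0.2 -1.  -1.4]
over t 45.3 pos [0.3813 0.2977 0.3   ] gap 0.0167 F [-0.2  0.8 -1.2]
```

View pics/s5c.png

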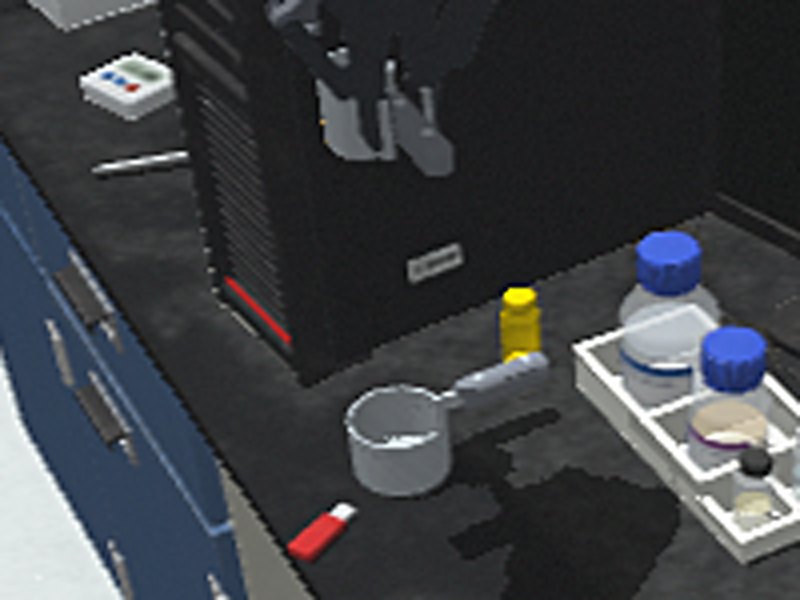

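View pics/t5.png

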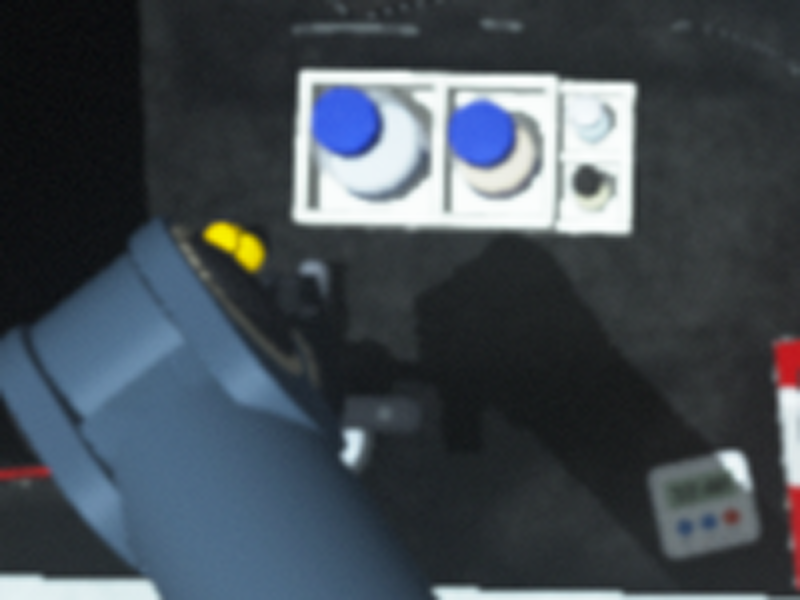

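```bash
python3 - <<'E'
from h import *
_,d=load("top","top5.npz");T=cloud("top",d);p,ds=load("scene","scene5.npz");S=cloud("scene",ds)
print("arm pts (top) crop->px")
for cx,cy in [(10,340),(60,310),(150,230),(120,270),(60,400),(130,540),(200,270),(290,350),(200,450)]:
    u,v=80+cx//4,120+cy//4; print((cx,cy),np.round(T[v,u],3))
W=S.reshape(-1,3)
m=(abs(W[:,0]-.381)<.06)&(W[:,1]>.25)&(W[:,1]<.42)&(W[:,2]>.2)&(W[:,2]<.31)
P=W[m]
for y in np.arange(.25,.42,.01):
    k=abs(P[:,1]-y)<.005
    if k.sum(): print(round(y,2),k.sum(),"z",np.round([P[k,2].min(),P[k,2].max()],3),"x",np.round([P[k,0].min(),P[k,0].max()],3))
E
python3 - <<'E'
import cv2
p=cv2.imread("pics/s5.png"); cv2.imwrite("pics/s5d.png",cv2.resize(p[40:100,160:230],None,fx=8,fy=8,interpolation=cv2.INTER_CUBIC))
E
```

```text
arm pts (top) crop->px
(10, 340) [0.388 0.341 0.61 ]
(60, 310) [0.401 0.324 0.605]
(150, 230) [0.431 0.293 0.608]
(120, 270) [0.416 0.302 0.609]
(60, 400) [0.366 0.316 0.622]
(130, 540) [0.317 0.286 0.633]
(200, 270) [0.416 0.271 0.616]
(290, 350) [0.391 0.246 0.581]
(200, 450) [0.349 0.258 0.648]
0.25 18 z [0.287 0.304] x [0.372 0.386]
0.26 31 z [0.285 0.304] x [0.371 0.387]
0.27 25 z [0.291 0.305] x [0.371 0.385]
0.28 37 z [0.288 0.31 ] x [0.366 0.394]
0.29 140 z [0.274 0.31 ] x [0.358 0.403]
0.3 35 z [0.276 0.309] x [0.358 0.391]
0.31 6 z [0.301 0.31 ] x [0.381 0.394]
0.33 1 z [0.256 0.256] x [0.376 0.376]
0.34 82 z [0.247 0.297] x [0.362 0.397]
0.35 52 z [0.245 0.297] x [0.358 0.401]
0.36 27 z [0.25  0.292] x [0.359 0.404]
0.37 3 z [0.261 0.279] x [0.362 0.362]
0.38 13 z [0.288 0.296] x [0.376 0.386]
```

View pics/s5d.png

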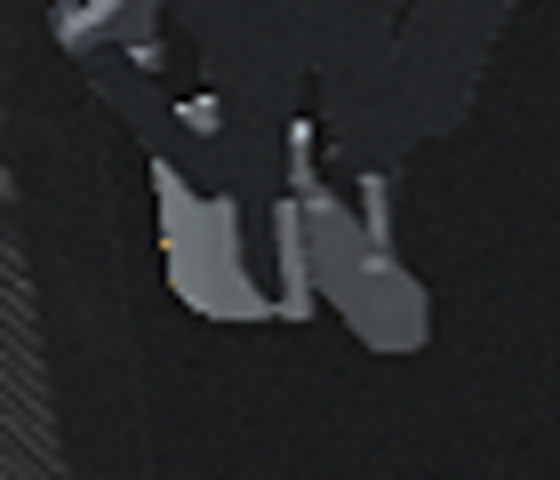

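The small scoop hangs level (cup at 215,250 in the crop, underside z≈0.246, rim 0.297, as expected), centred over the large cup. The wrist clears the PC tower. Lowering.

```bash
python3 - <<'E'
from act import *
xy=(.3808,.2978)
move_l([*xy,.12],feed=.15); st()
c=move_l([*xy,.052],feed=.03,until_force=3); st("contact %s"%c)
if c and sense()["position"][2]<.062:
    command_gripper(.036); st("open"); move_l([*xy,.25],feed=.12); st("up")
    go((.45,.0,.35),0)
    for n in ("scene","top"):
        p,d=camera(n);np.savez(n+"6.npz",p=p,d=d);crop(n,p,*((150,90,350,240) if n=="scene" else (120,120,320,270)),4,f"pics/{n}6.png")
E
```

```text
t 46.7 pos [0.3813 0.2982 0.1207] gap 0.017 F [-0.5 -0.4 -2. ]
contact True t 48.6 pos [0.3808 0.2977 0.0566] gap 0.0165 F [-0.3 -1.1  4.3]
open t 48.9 pos [0.38   0.2971 0.0558] gap 0.0357 F [ 0.7  0.  -0.8]
up t 50.7 pos [0.3805 0.2975 0.2493] gap 0.0359 F [-0.2 -0.4  0.2]
```

```bash
ls pics
```

```text
s1.png
s2.png
s3.png
s4.png
s5.png
s5c.png
s5d.png
scene0.png
scene6.png
scenec.png
t1.png
t2.png
t4.png
t5.png
top0.png
top6.png
topc.png
```

View pics/scene6.png

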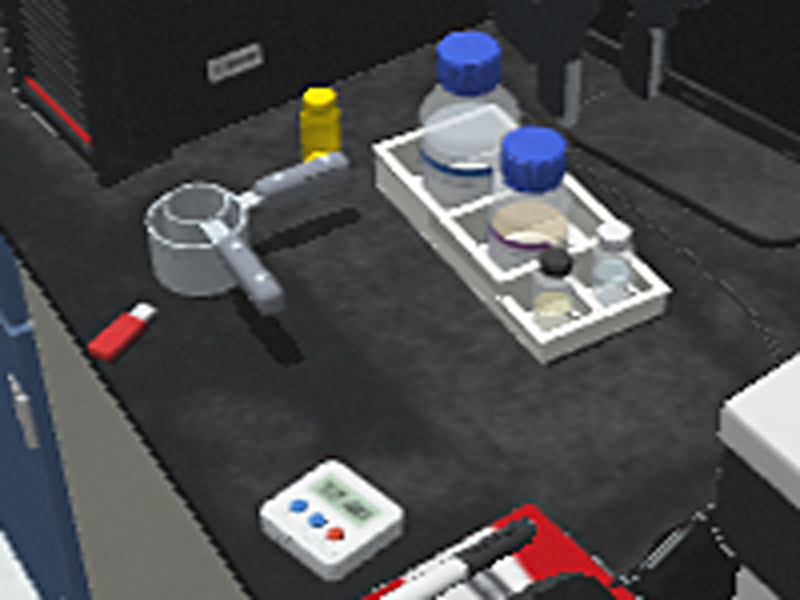

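View pics/top6.png

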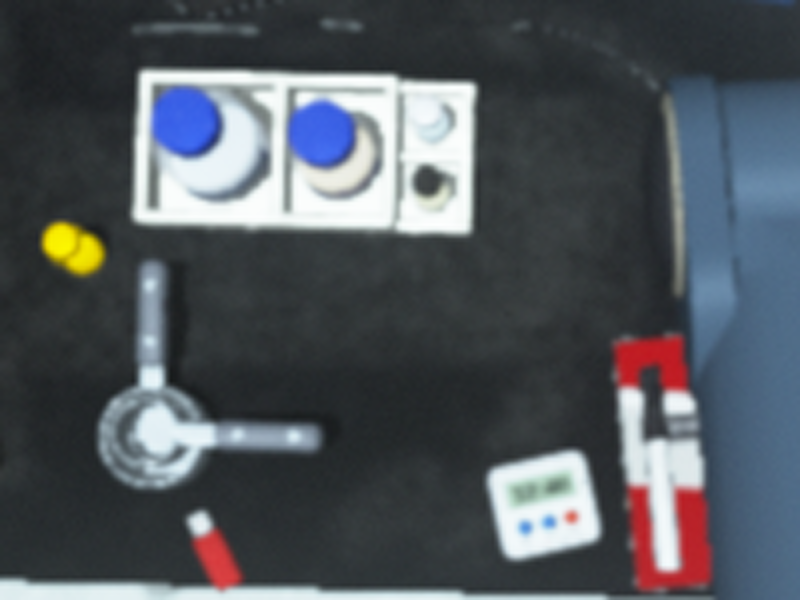

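```bash
python3 - <<'E'
from h import *
off={"top":np.array([.0018,.0012,0]),"scene":np.array([-.0018,-.0012,0])}
T0=np.array([.5737,.2655,0])
for n in ("top","scene"):
    _,d=load(n,n+"6.npz");W=cloud(n,d).reshape(-1,3)-off[n]
    def s(x,y,r,z0,z1): m=(np.hypot(W[:,0]-x,W[:,1]-y)<r)&(W[:,2]>z0)&(W[:,2]<z1);return W[m]
    for nm,x,y,z in [("large",0,.062,.129),("small",0,-.02,.102),("white",.0235,-.082,.063),("black",-.0235,-.082,.063)]:
        P=s(T0[0]+x,T0[1]+y,.032 if "l" in nm and nm in("large","small") else .02,z-.008,z+.006)
        if len(P)>3:
            (cx,cy),r=cv2.minEnclosingCircle((P[:,:2]*1000).astype(np.float32));print(n,nm,len(P),"tray frame",np.round([cx/1000-T0[0],cy/1000-T0[1]],4),"r",round(r,1),"ztop med",round(np.median(P[:,2]),4),"exp",z)
    P=s(.3806,.3558,.026,.047,.062);(cx,cy),r=cv2.minEnclosingCircle((P[:,:2]*1000).astype(np.float32));print(n,"small rim",len(P),np.round([cx,cy],1),round(r,1),"z",np.round(np.percentile(P[:,2],[10,50,90]),4))
    P=s(.3806,.3558,.036,.038,.0465);P=P[np.hypot(P[:,0]-.3806,P[:,1]-.3558)>.027];print(n,"large rim mean z",np.round(np.median(P[:,2]),4),len(P))
    m=(abs(W[:,0]-.38)<.02)&(W[:,1]>.235)&(W[:,1]<.32)&(W[:,2]>.035);P=W[m]
    if len(P)>5:
        for y in (.25,.27,.29,.31):
            k=abs(P[:,1]-y)<.006
            if k.any(): print("  grip y",y,"top z",np.round(np.percentile(P[k,2],75),4))
E
```

```text
top large 243 tray frame [-0.0014  0.0604] r 21.7 ztop med 0.1278 exp 0.129
top small 222 tray frame [-0.0004 -0.0195] r 22.2 ztop med 0.1013 exp 0.102
top white 56 tray frame [ 0.0227 -0.0822] r 10.8 ztop med 0.0624 exp 0.063
top black 58 tray frame [-0.0232 -0.0846] r 10.7 ztop med 0.0634 exp 0.063
top small rim 68 [380.9 355.1] 25.3 z [0.0489 0.0528 0.0559]
top large rim mean z 0.0428 80
  grip y 0.25 top z 0.0607
  grip y 0.27 top z 0.0615
  grip y 0.29 top z 0.0619
  grip y 0.31 top z 0.059
scene large 138 tray frame [-0.0013  0.0612] r 22.4 ztop med 0.1274 exp 0.129
scene small 153 tray frame [ 0.0002 -0.0202] r 22.4 ztop med 0.1008 exp 0.102
scene white 57 tray frame [ 0.0214 -0.0815] r 12.7 ztop med 0.0618 exp 0.063
scene black 56 tray frame [-0.0238 -0.0842] r 14.2 ztop med 0.0625 exp 0.063
scene small rim 72 [381.7 355.5] 25.4 z [0.048  0.0511 0.0534]
scene large rim mean z 0.0422 71
  grip y 0.25 top z 0.0587
  grip y 0.27 top z 0.0595
  grip y 0.29 top z 0.0594
  grip y 0.31 top z 0.0593
```

The scoops are nested with handles at right angles: in the top crop the large one's points up at (152,310) and the small one's right at (270,437). The small grip's top is level at about z≈0.06, and every bottle and vial is at its target height. Handing in.

```bash
python3 - <<'E'
from act import *
sleep(.3); st(); print(finish_job())
E
```

```text
t 52.3 pos [4.500e-01 4.000e-04 3.499e-01] gap 0.0357 F [-0.2  0.1  0.3]
the job is handed in; nothing more can be done
None
```

I finished the job and handed it in at about 52 s of the 144 s allowed. Nothing was knocked over, and no verdict is reported.

**What I did**
- **Vials:** the white vial went into the +x compartment and the black one into the −x compartment.
- **Bottles:** I lifted both by the cap and stood each in its bay.
- **Scoops:** I nested the small scoop in the large one with its handle turned about 90° away.

**Last checks, from both cameras in the tray frame**

| Item | x, y (mm) | Limits (mm) |
|---|---|---|
| Large bottle | −1, +61 | x ±18, y 49 to 75 |
| Small bottle | 0, −20 | x ±24, y −32 to −8 |
| White vial | +22, −82 | x 10 to 38, y −96 to −70 |
| Black vial | −24, −84 | x −38 to −10, y −96 to −70 |

- **Upright and on the floor:** top heights are within 2 mm of what standing on the tray floor should give.
- **Scoop nesting:** the cup centres are about 1 mm apart. The small grip's top is at about 60 mm, as it should be when seated, and level to within 1 to 3 mm along its length.

**What disagreed**
- The two cameras differed by about 3.5 mm in x and 2.5 mm in y throughout, so I used their mean.
- While releasing each vial, the opening fingers appear to have touched the taller bay wall, with 7 to 9 N sideways. Both vials stayed upright and in place.

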